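Unbolt the sagging locker gate and hold it ajar

TASK

Unbolt the self-closing gate of the small bottle locker: the barrel bolt on top of the gate sags, and its hooked nose is caught behind the bent lip of the keeper, so lift the bolt by its knob while pulling it back out of the keeper, without forcing it against the keeper. Then swing the gate towards you and hold it ajar, about 30 degrees open, with the bolt still drawn; finish while holding it there, for it would fall shut if let go. Leave the bottles in the locker and the dish and timer on its roof undisturbed.

Things in the scene. Friction and masses are not known exactly. Their poses are not given: they have to be found in the camera images.
- locker: Aluminium bottle locker with clear sides, 170 deep x 300 wide x 170 mm high, fixed to the bench. Origin on the bench under the middle of its front (gate) plane; x points into the locker (away from the opening side), y to the gate's hinge side, z up. Its roof is flat, its top 165 mm up, and begins 12 mm behind the front plane.
- gate_leaf: The gate: aluminium frame 250 wide, 14 thick, 34 to 170 mm above the bench, with a clear pane. Origin on the upright hinge line at bench height. y points from the free edge to the hinge (the leaf reaches from the origin to y = -254 mm); x is the leaf's normal, into the locker when shut. The bolt lies in its mid-plane, along y, on top of the rail.
- gate (a joint): Angle of the gate in rad: 0 shut, growing as the free edge swings out of the locker towards the robot (clockwise from above), stop at 0.95. A closer spring pulls it shut with about 0.2 N m at 0 and 0.45 N m at 0.5 rad.
- bolt_slide (a joint): How far the bolt is drawn, in m, along the leaf's +y (to the hinge): starts at 0 to 0.005; the nose meets the keeper's lip at about 0.009 unless lifted; past 0.033 the bolt is out of the keeper and the gate is free; stop at 0.070. It stays where it is left (friction about 1 N).
- bolt: Steel barrel bolt: rod 10 mm thick, 185 mm long, with an upright knob and a hooked nose; about 220 g. Origin on its tail pivot, 207 mm above the bench. It pivots up about the worn tail by 0 to 0.16 rad (about the leaf's x axis) and falls back by its weight. At rest it sags 0.05 rad below level. A trough (28 mm wide, up to z 211) guides its tail, a narrow loop (up to z 233) its nose end.
- bolt_knob (a point): Centre of the bolt's knob, an upright steel cylinder 18 mm in diameter, 226 mm above the bench at rest; the knob's top is 18 mm above this point, the rod's top 20 mm below it. 205 mm from the hinge line with the bolt home. The nose rises 1.7 times as much as the knob. The knob must rise 8 mm for the nose to clear the lip; it can rise 17 mm.
- bolt_nose (a point): Middle of the underside of the hooked nose at the bolt's end (nose 10 x 12 mm, hanging 20 mm below the rod's axis), about 178 mm above the bench at rest, 185 mm from the tail pivot.
- keeper: The bent steel keeper on the locker's post beyond the gate's free edge: a channel open at its top and outer end, 30 x 33 mm, cheeks up to 215 mm above the bench on both sides of the bolt (they stop the gate opening while the nose is between them). Frame the same as the locker's.
- keeper_lip (a point): Top of the keeper's bent lip, 4 mm thick, 191 mm above the bench, across the channel's end next to the gate and leaning towards the nose. It stands 13 mm higher than the resting nose's underside.
- reagent_bottle: Glass bottle with a blue cap, 58 x 114 mm, standing in the locker nearer the hinge; origin under its centre.
- sample_bottle: Glass bottle with a blue cap, 62 x 118 mm, standing in the locker nearer the bolt; origin under its centre.
- petri: Petri dish, 70 x 17 mm, lying on the locker's roof; origin under its centre.
- timer: Small timer, 60 x 66 x 25 mm, lying on the locker's roof; origin under its centre.

How it is judged:
On the way:
1. the bolt is drawn out of the keeper while the gate is still shut (value of joint bolt_slide above 0.035 m and value of joint gate below 0.2 rad), for 0.1 s.
At the end, for the whole second after the job is handed in: The gate stands still 20 to 40 degrees (0.35 to 0.70 rad) open, held by the fingers (contact with the gate or its bolt over 1 N), the bolt drawn at least 35 mm, and the bottles, dish and timer within 20 mm of where they stood (value of joint gate between 0.35 and 0.7 rad and velocity of joint gate between -0.08 and 0.08 rad/s and value of joint bolt_slide above 0.035 m and contact force between the fingers and gate_leaf above 1 N and distance of each of reagent_bottle, sample_bottle, petri, timer from where it was at the start of the episode below 0.02 m); the arm keeps its last pose, push and grip.
It fails at once if the bolt is forced against the keeper with more than 40 N (contact force between bolt and keeper above 40 N).
It fails at once if a bottle, the dish or the timer is knocked over or shifted by more than 20 mm (distance of any of reagent_bottle, sample_bottle, petri, timer from where it was at the start of the episode above 0.02 m or angle between any of reagent_bottle, sample_bottle, petri, timer's own z axis and vertical above 0.4 rad).
It also fails if it takes over 29 s, if anything falls off the work surface, if the arm or the gripper's body presses on something with over 40 N, if the wrist force passes 120 N, or if a joint passes its speed limit or range.

ROBOT

A 7-joint arm with a two-finger parallel gripper is mounted at the origin on a cart in front of the work surface, level with it; the furniture and walls round the work are solid. World frame = base frame: x ahead of the robot, y to its left, z up, the work surface at z = 0. Lengths are in m, angles in rad, forces in N, time in s.
With the tool pointing down it reaches from about 0.4 to 0.85 m from the base axis. Payload 10.4 kg.
Tool frame: the origin (TCP) lies on the mounting face of the last link; the fingertips stand 173 mm ahead of it and the grasp point (between the pads) lies 155 mm ahead of it (manip.tip_extent is the distance from the TCP to the fingertips, in m); z points along the fingers, y is the line along which they close (so a half turn about z gives the same grasp; the last joint's range is limited). The gripper opens to 85 mm and grips with 20 to 120 N. Pads are 22 mm wide; open, the fingers measure 114 mm over their backs; the gripper's body (76 mm by 85 mm) begins 54 mm behind the grasp point. The pads swing forward as they close: fully open they stand 13 mm farther back than shut.
Start: joints at [-1.26, 0.332, -0.065, 1.46, 0.022, 1.35, -0.088], TCP at [0.205, 0.591, 0.405] pointing down, gripper open.
Joint ranges: [-2.6, 2.6], [-0.5, 2.12], [-1.47, 1.34], [0.16, 2.42], [-1.27, 4.41], [0.06, 2.06], [-2.6, 2.6]. Speed limits (rad/s): [2.22, 2.22, 2.79, 2.79, 3.14, 3.14, 3.14].

INTERFACE

Orientations are given as a unit quaternion [x, y, z, w].
In Python, from workcell import manip gives the robot as it stands.
- The arm moves only by the tool move_arm, never from a script. Its argument "plan" is one flat list of numbers, 7 for each row, row after row: the turn, a rotation vector about the tool's x, y, z in rad, then the shift along the tool's x, y, z in m, then the finger opening in m, from 0 to 0.0854. In form: [ax, ay, az, dx, dy, dz, gripper, ax, ay, az, dx, dy, dz, gripper, ...]. A call has 1 to 12 rows; each row is the pose to reach, as a shift and turn from the pose commanded when the call began, along the tool's axes at that moment; what a row does not reach only later rows make up. A row lasts 1/8 s, in which the tool goes at most 62.5 mm and 10.7 degrees, less where a joint would pass 70% of its speed; a pose out of reach is approached as far as the arm can. A call with a gripper value outside its range is refused whole. The fingers move at their own pace and stop on an object; "squeeze" is the grip in N (left out, the last holds). Time passes only in rows, so rows that repeat a pose let the fingers close. It gives the time, the measured TCP pose, the force, the opening and the grip force at its end, in the units of the state.
- manip.get_obs(): the state, without advancing time (a new reading comes with each control period).
- manip.camera(name): name is "scene" or "top"; returns a dict with "color" (400x640x3 uint8, red, green, blue), "fx", "fy", "cx", "cy" (pixels), "dist" ([k1, k2, p1, p2, k3] as OpenCV has them; the pictures are not rectified), "cam_to_world" (4x4, takes a point from camera to world coordinates). Camera axes: x right, y down, z forward; pixel columns grow to the right and rows downward; lengths in m; the calibration is good to about 2 mm. A picture is of the moment at which its call begins. There is no depth.
- manip.hand_in(): hands the job in; it is judged then, once.
Trained networks look in a picture, given as the dict that the camera call returned (one of the last four; its "shot" number tells which), for a name from the list of things; names that differ only in an ending like _2 or _b are one class to them, and where a whole thing is asked for, a point or a joint stands for the part that bears it (a point fixed in the world has none). Each returns a list of dicts, best first, with "conf" (0 to 1); they miss things now and then, are a little off and sometimes report something else, mostly with a low value. They report only what shows in the picture. A call takes as long as a camera call.
- manip.look_for(picture, label): "position" ([x, y, z] in m, in the coordinates of the camera as it stood for that picture, good to about 4 mm: the middle of the surface that is visible of it).
- manip.silhouettes(picture, label): "pixels" (400x640 bool, what is visible of it).
- manip.tip_of(picture, label): "position" ([x, y, z] in m, in the coordinates of the camera as it stood for that picture, good to about 4 mm: a listed point, or the origin of a listed thing).
The state is a dict: "clock": time; "joint_pos": joint angles; "joint_velocities": joint speeds; "tau": joint torques, N m; "position": TCP position; "ee_rot": TCP orientation; "ft_force": force on the tool from outside, world axes, zero at the start; "torque": the same for the moment, N m; "grip_width": opening from 0.0 (shut) to 1.0 (fully open); "grasp_force": force on a finger pad.
Only numpy, scipy, OpenCV 4.12 (cv2) and the standard library are available. Lean on these libraries where they do the work, as an engineer would, in place of code of your own. Each camera call takes 0.05 s, during which the arm holds its last target. There are 200 camera calls.

## Working session

There is one attempt and no reset: what is moved stays moved. The work goes in short steps, Python scripts to look and compute and a tool call to move; the robot and the scene stay as the last step left them, time stands still between calls to the robot, and variables do not carry over. Pictures are saved under pics/ and viewed, at most 10 in all, crops included, and the job is handed in when it is done.

Besides the shell and the picture viewer there is one more tool, called after "Request:" as name(argument=value, ...) on one line, values as JSON. move_arm: Moves the arm, as the interface text tells. Its arguments: {"type":"object","properties":{"plan":{"type":"array","items":{"type":"number"}},"squeeze":{"type":"number"}},"required":["plan"]}

```bash
mkdir -p pics; cat > h.py <<'E'
import numpy as np, cv2
from scipy.spatial.transform import Rotation as R
from workcell import manip
def w(c,p): M=np.array(c["cam_to_world"]); return M[:3,:3]@np.array(p)+M[:3,3]
def pts(c,labels,f="tip_of"):
    for l in labels:
        for d in getattr(manip,f)(c,l)[:2]: print(f,l,round(d["conf"],2),np.round(w(c,d["position"]),4))
def save(c,n): cv2.imwrite("pics/"+n+".png",c["color"][:,:,::-1])
def st():
    o=manip.get_obs(); print({k:np.round(v,4) for k,v in o.items()})
E
python3 - <<'E'
from h import *
for n in("scene","top"):
    c=manip.camera(n); save(c,n+"0"); print(n)
    pts(c,["locker","gate_leaf","bolt","bolt_knob","bolt_nose","keeper_lip","keeper","petri","timer","sample_bottle","reagent_bottle"])
st(); print(manip.tip_extent)
E
```

```text
scene
tip_of locker 0.74 [ 0.587  -0.0106 -0.0009]
tip_of gate_leaf 0.83 [ 0.5705  0.1245 -0.0019]
tip_of bolt 0.83 [0.587  0.0332 0.2068]
tip_of bolt 0.4 [ 5.863e-01 -6.900e-03 -5.000e-04]
tip_of bolt_knob 0.64 [ 0.6027 -0.0729  0.2282]
tip_of bolt_knob 0.23 [ 0.714  -0.0424  0.1616]
tip_of bolt_nose 0.64 [ 0.606  -0.1506  0.1823]
tip_of bolt_nose 0.36 [ 0.6017 -0.0756  0.2234]
tip_of keeper_lip 0.48 [ 0.6083 -0.1365  0.1926]
tip_of petri 0.83 [0.6944 0.0834 0.1658]
tip_of timer 0.95 [ 0.7103 -0.0416  0.1609]
tip_of sample_bottle 0.65 [0.6892 0.0798 0.1679]
tip_of reagent_bottle 0.33 [ 0.6055 -0.1475  0.1796]
top
tip_of locker 0.93 [ 5.917e-01 -9.800e-03  1.000e-04]
tip_of gate_leaf 0.74 [ 0.5731  0.1219 -0.0008]
tip_of bolt 0.64 [0.5843 0.0324 0.2078]
tip_of bolt_knob 0.83 [ 0.5967 -0.0791  0.2243]
tip_of bolt_nose 0.62 [ 0.6057 -0.1481  0.1798]
tip_of bolt_nose 0.41 [ 0.7157 -0.0425  0.1644]
tip_of keeper_lip 0.72 [ 0.6064 -0.1356  0.1912]
tip_of petri 0.64 [0.693  0.0851 0.1664]
tip_of timer 0.69 [ 0.7161 -0.0438  0.1689]
{'clock': np.float64(1.2), 'joint_pos': array([-1.2596,  0.3322, -0.0647,  1.4601,  0.0216,  1.3499, -0.0885]), 'joint_velocities': array([ 0.    ,  0.0012, -0.0003, -0.0003, -0.0013, -0.0006, -0.0006]), 'tau': array([-1.00000e-03, -6.25248e+01,  4.78000e-02, -3.91816e+01,
        1.63000e-02,  2.00000e-03, -0.00000e+00]), 'position': array([0.2048, 0.5905, 0.4047]), 'ee_rot': array([ 0.1661,  0.9861,  0.    , -0.    ]), 'ft_force': array([-0.4067,  0.2873,  0.0791]), 'torque': array([-0.0522, -0.0384,  0.0188]), 'grasp_force': np.float64(0.0), 'grip_width': np.float64(1.0001)}
0.1734
```

View pics/scene0.png

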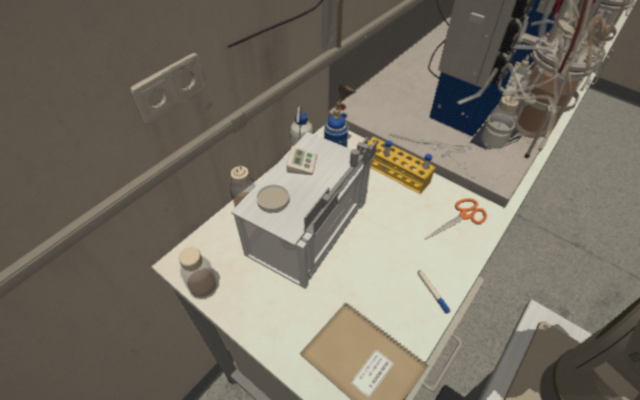

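View pics/top0.png

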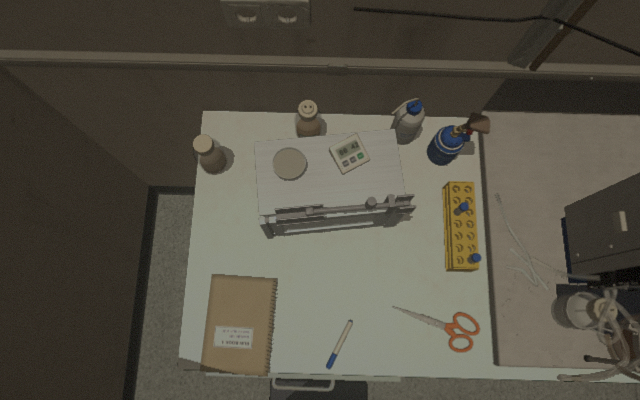

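The top view shows the gate along the locker's near side: knob at about (371,203), loop and keeper at about (392–410,205), trough at (278–325,212), timer at (350,152), dish at (290,163). The scene view agrees, and the network positions match both. The locker's yaw is about 0.125 rad.

```bash
cat >> h.py <<'E'
def row(p,yaw,pitch=0,o=None):
    "row for TCP at p, tool down with its y at world angle yaw, then pitched about tool y"
    o=o or manip.get_obs(); R0=R.from_quat(o["ee_rot"])
    y=np.array([np.cos(yaw),np.sin(yaw),0]); z=np.array([0,0,-1.]); x=np.cross(y,z)
    R1=R.from_matrix(np.c_[x,y,z])*R.from_rotvec([0,pitch,0])
    print(np.round((R0.inv()*R1).as_rotvec(),4),np.round(R0.inv().apply(np.array(p)-o["position"]),4))
E
python3 - <<'E'
from h import *
row([.3,.45,.47],.7)
row([.600,-.076,.45],.125)
c=manip.camera("top"); s=manip.silhouettes(c,"bolt_knob"); print([(d["conf"],d["pixels"].sum(),np.argwhere(d["pixels"]).mean(0)) for d in s])
E
```

```text
[ 1.00e-04 -1.00e-04  5.37e-01] [-0.136  -0.1015 -0.0653]
[ 1.000e-04 -1.000e-04  1.112e+00] [-0.5918 -0.5002 -0.0453]
[(0.92, np.int64(476), array([206.17857143, 361.98109244]))]
```

Request:
move_arm(plan=[0,0,0.15,-0.03,-0.03,-0.045,0.0854,0,0,0.3,-0.07,-0.06,-0.06,0.0854,0,0,0.45,-0.115,-0.095,-0.06,0.07,0,0,0.6,-0.16,-0.135,-0.06,0.06,0,0,0.75,-0.205,-0.175,-0.06,0.06,0,0,0.9,-0.25,-0.215,-0.06,0.06,0,0,1.0,-0.3,-0.255,-0.06,0.06,0,0,1.112,-0.345,-0.295,-0.06,0.06,0,0,1.112,-0.39,-0.335,-0.06,0.06,0,0,1.112,-0.435,-0.375,-0.06,0.06,0,0,1.112,-0.48,-0.415,-0.06,0.06,0,0,1.112,-0.525,-0.455,-0.06,0.06])

```text
clock: 2.8
position: [0.5523, -0.0131, 0.4651]
ee_rot: [0.661, 0.75, 0.001, 0.0]
ft_force: [-0.7, 1.7, 0.9]
grip_width: 0.708
grasp_force: 0.0
```

```bash
python3 - <<'E'
from h import *
o=manip.get_obs();print(o["clock"],o["position"],o["grip_width"])
row([.600,-.076,.43],.125)
c=manip.camera("scene"); save(c,"scene1"); pts(c,["bolt_knob","gate_leaf","bolt_nose","bolt"])
E
```

```text
2.8 [ 0.55227409 -0.01309518  0.46508935] 0.707953478072506
[ 0.001  -0.0004  0.0006] [-0.0684  0.0394  0.0351]
tip_of bolt_knob 0.63 [ 0.6018 -0.0772  0.2255]
tip_of gate_leaf 0.87 [ 0.5684  0.1222 -0.0016]
tip_of bolt_nose 0.95 [ 0.6078 -0.1485  0.184 ]
tip_of bolt 0.71 [ 0.5861 -0.0091  0.    ]
tip_of bolt 0.68 [0.5889 0.0346 0.2087]
```

Request:
move_arm(plan=[0,0,0,-0.035,0.02,0.0,0.06,0,0,0,-0.068,0.04,0.02,0.06,0,0,0,-0.068,0.04,0.035,0.06,0,0,0,-0.068,0.04,0.035,0.06])

```text
clock: 3.55
position: [0.5995, -0.072, 0.4285]
ee_rot: [0.661, 0.751, -0.0, -0.001]
ft_force: [-0.5, 0.6, -0.2]
grip_width: 0.701
grasp_force: 0.0
```

```bash
python3 - <<'E'
from h import *
o=manip.get_obs();print(o["clock"],o["position"],o["grip_width"])
for n in("scene","top"):
    c=manip.camera(n); save(c,n+"2"); print(n);pts(c,["bolt_knob","gate_leaf","bolt_nose"])
    M=np.linalg.inv(c["cam_to_world"])
    K=np.array([[c["fx"],0,c["cx"]],[0,c["fy"],c["cy"]],[0,0,1]])
    q,_=cv2.projectPoints(np.array([[.6,-.0767,.226],[.6,-.0767,.26]]),cv2.Rodrigues(M[:3,:3])[0],M[:3,3],K,np.array(c["dist"])); q=q.reshape(-1,2);print(q)
    im=c["color"][:,:,::-1].copy(); u,v=q[0].astype(int); 
    a=cv2.resize(im[v-50:v+50,u-60:u+60],None,fx=3.3,fy=3.3,interpolation=2)
    cv2.drawMarker(a,(int((q[0][0]-u+60)*3.3),int((q[0][1]-v+50)*3.3)),(0,0,255),0,12)
    globals()[n]=a
cv2.imwrite("pics/z2.png",np.hstack([scene,top]))
row([.600,-.0767,.386],.125)
E
```

```text
3.55 [ 0.59953973 -0.07203196  0.42849853] 0.7008924203588421
scene
tip_of bolt_knob 0.71 [ 0.6012 -0.0743  0.2245]
tip_of gate_leaf 0.77 [ 5.730e-01  1.263e-01 -2.000e-04]
tip_of bolt_nose 0.71 [ 0.6062 -0.147   0.179 ]
tip_of bolt_nose 0.52 [0.5848 0.0347 0.2065]
[[352.66605955 157.28271866]
 [353.71977022 145.24054328]]
top
tip_of gate_leaf 0.76 [0.5718 0.1228 0.0027]
[[369.87916792 203.31743739]
 [372.0361068  198.75118561]]
[ 0.0009 -0.0004  0.0006] [-0.0032 -0.0003  0.0442]
```

View pics/z2.png

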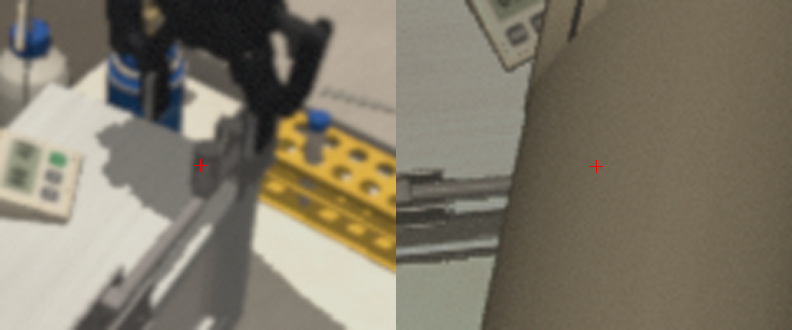

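The crop shows the knob between the two fingers, within about 4 mm of the marker, with the loop just beyond it. Next I descend and close gently.

Request:
move_arm(plan=[0,0,0,-0.003,0,0.015,0.06,0,0,0,-0.004,0,0.03,0.06,0,0,0,-0.004,0,0.042,0.06,0,0,0,-0.004,0,0.042,0.04,0,0,0,-0.004,0,0.042,0.03,0,0,0,-0.004,0,0.042,0.022,0,0,0,-0.004,0,0.042,0.014,0,0,0,-0.004,0,0.042,0.014], squeeze=20)

```text
clock: 4.95
position: [0.6003, -0.078, 0.3879]
ee_rot: [0.662, 0.75, 0.0, 0.0]
ft_force: [-0.6, -0.6, 0.6]
grip_width: 0.202
grasp_force: 20.3
```

```bash
python3 - <<'E'
from h import *
st()
c=manip.camera("scene"); pts(c,["bolt_knob","bolt_nose"])
c=manip.camera("scene"); pts(c,["bolt_knob","bolt_nose"]); save(c,"s3")
cv2.imwrite("pics/z3.png",cv2.resize(c["color"][100:230,270:430,::-1],None,fx=4,fy=4,interpolation=2))
E
```

```text
{'clock': np.float64(4.95), 'joint_pos': array([-0.4528,  0.3342,  0.6378,  1.5703, -0.2039,  1.3044,  0.3372]), 'joint_velocities': array([-0.001 ,  0.0009, -0.001 ,  0.0006,  0.0021, -0.0002, -0.0006]), 'tau': array([-4.99000e-01, -5.16967e+01,  8.00900e+00, -3.80278e+01,
       -2.38700e-01, -4.30100e-01,  6.80000e-03]), 'position': array([ 0.6003, -0.078 ,  0.3879]), 'ee_rot': array([6.616e-01, 7.498e-01, 1.000e-04, 0.000e+00]), 'ft_force': array([-0.622 , -0.6214,  0.6321]), 'torque': array([-0.0824,  0.3644, -0.029 ]), 'grasp_force': np.float64(20.3315), 'grip_width': np.float64(0.2019)}
tip_of bolt_knob 0.61 [ 0.6001 -0.0756  0.2263]
tip_of bolt_knob 0.73 [ 0.6029 -0.075   0.224 ]
```

View pics/z3.png

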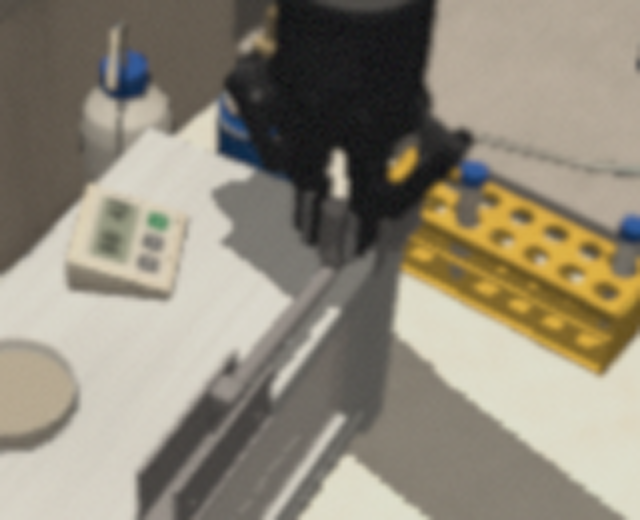

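Request:
move_arm(plan=[0,0,0,0,0,0,0.01,0,0,0,0,0,0,0.01,0,-0.02,0,0.0033,0,-0.0024,0.01,0,-0.04,0,0.0066,0,-0.0048,0.01,0,-0.06,0,0.01,0,-0.0072,0.01,0,-0.08,0,0.0133,0,-0.0096,0.01,0,-0.1,0,0.017,0,-0.012,0.01,0,-0.11,0,0.0185,0,-0.013,0.01,0,-0.11,0,0.0185,0,-0.013,0.01], squeeze=60)

```text
clock: 6.38
position: [0.598, -0.0592, 0.4006]
ee_rot: [0.66, 0.749, -0.036, 0.041]
ft_force: [-1.8, 0.4, -3.8]
grip_width: 0.184
grasp_force: 58.5
```

```bash
python3 - <<'E'
from h import *
st()
for n in ("scene","top"):
    c=manip.camera(n); pts(c,["bolt_knob","bolt_nose","bolt"])
    if n=="scene": cv2.imwrite("pics/z4.png",cv2.resize(c["color"][100:230,270:430,::-1],None,fx=4,fy=4,interpolation=2))
E
```

```text
{'clock': np.float64(6.375), 'joint_pos': array([-0.5352,  0.3077,  0.6541,  1.5773, -0.081 ,  1.2941,  0.2403]), 'joint_velocities': array([ 0.0079,  0.0016,  0.0019,  0.0009, -0.0048,  0.0001,  0.0066]), 'tau': array([-2.18000e-02, -5.19796e+01,  8.80380e+00, -4.07869e+01,
        8.81300e-01, -6.61800e-01, -8.38000e-02]), 'position': array([ 0.598 , -0.0592,  0.4006]), 'ee_rot': array([ 0.6604,  0.7489, -0.0364,  0.0411]), 'ft_force': array([-1.8443,  0.3866, -3.8343]), 'torque': array([ 0.1999,  0.3244, -0.1336]), 'grasp_force': np.float64(58.5291), 'grip_width': np.float64(0.1843)}
tip_of bolt_knob 0.72 [ 0.6027 -0.0758  0.2376]
tip_of bolt 0.76 [0.584  0.031  0.2075]
tip_of bolt 0.38 [0.5871 0.032  0.2099]
```

View pics/z4.png

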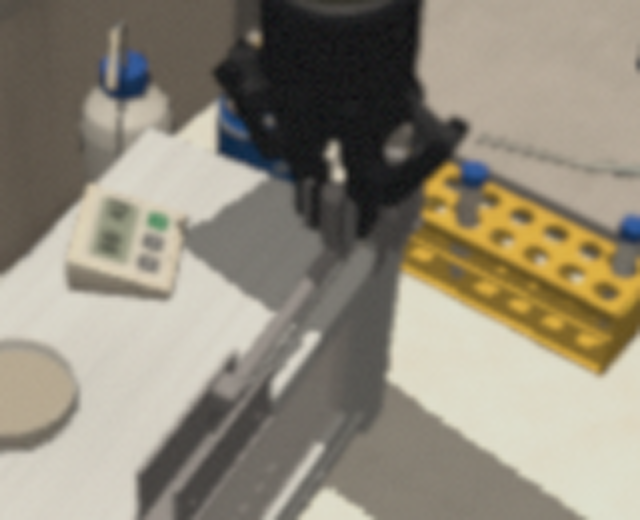

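The knob is up by 12 mm and the force is low. I pull gently first and check.

Request:
move_arm(plan=[0,0,0,0.002,0,-0.0002,0.01,0,0,0,0.004,0,-0.0004,0.01,0,0,0,0.006,0,-0.0006,0.01,0,0,0,0.008,0,-0.0009,0.01,0,0,0,0.01,0,-0.0011,0.01])

```text
clock: 7.4
position: [0.5968, -0.0494, 0.4007]
ee_rot: [0.661, 0.749, -0.036, 0.041]
ft_force: [-2.0, -1.2, -2.2]
grip_width: 0.188
grasp_force: 58.6
```

Request:
move_arm(plan=[0,0,0,0.004,0,-0.0004,0.01,0,0,0,0.008,0,-0.0009,0.01,0,0,0,0.012,0,-0.0013,0.01,0,0,0,0.016,0,-0.0018,0.01,0,0,0,0.02,0,-0.0022,0.01,0,0,0,0.024,0,-0.0026,0.01,0,0,0,0.028,0,-0.0031,0.01,0,0,0,0.032,0,-0.0035,0.01,0,0,0,0.036,0,-0.004,0.01,0,0,0,0.038,0,-0.0042,0.01,0,0,0,0.038,0,-0.0042,0.01])

```text
clock: 8.78
position: [0.592, -0.0111, 0.4006]
ee_rot: [0.66, 0.749, -0.036, 0.041]
ft_force: [-2.1, 0.6, -4.2]
grip_width: 0.192
grasp_force: 58.6
```

```bash
python3 - <<'E'
from h import *
o=manip.get_obs(); Rm=R.from_quat(o["ee_rot"]).as_matrix(); g=o["position"]+.155*Rm[:,2]; print(o["clock"],"grasp",g,o["ft_force"])
for n in ("scene","top"):
    c=manip.camera(n); pts(c,["bolt_knob","bolt_nose","bolt","gate_leaf"])
    if n=="scene": cv2.imwrite("pics/z5.png",cv2.resize(c["color"][100:230,270:430,::-1],None,fx=4,fy=4,interpolation=2))
# arc: hinge (.5715,.1235); gate angle steps; upright tool at end keeps pitch
h=np.array([.5715,.1235,0]); 
R0=R.from_quat(o["ee_rot"])
for t in np.arange(.04,.521,.04):
    Q=R.from_rotvec([0,0,-t]); p=h+Q.apply(o["position"]-h)
    print(round(t,2),np.round((R0.inv()*Q*R0).as_rotvec(),3),np.round(R0.inv().apply(p-o["position"]),4))
E
```

```text
8.775 grasp [ 0.59409255 -0.02790749  0.2465315 ] [-2.14323895  0.586695   -4.20326419]
tip_of bolt_knob 0.55 [ 0.5967 -0.028   0.2359]
tip_of bolt 0.71 [0.58   0.0796 0.2066]
tip_of gate_leaf 0.62 [ 0.5737  0.1244 -0.0019]
tip_of bolt_nose 0.67 [ 0.6012 -0.1026  0.1967]
tip_of gate_leaf 0.78 [0.5704 0.1241 0.0023]
0.04 [0.004 0.    0.04 ] [-0.     -0.0054  0.    ]
0.08 [0.009 0.    0.08 ] [ 0.0002 -0.0109 -0.    ]
0.12 [0.013 0.    0.119] [ 0.0006 -0.0163 -0.0001]
0.16 [0.017 0.    0.159] [ 0.0012 -0.0217 -0.0001]
0.2 [0.022 0.    0.199] [ 0.002  -0.0271 -0.0002]
0.24 [0.026 0.    0.239] [ 0.0031 -0.0325 -0.0003]
0.28 [0.031 0.    0.278] [ 0.0043 -0.0378 -0.0005]
0.32 [0.035 0.    0.318] [ 0.0058 -0.043  -0.0006]
0.36 [0.039 0.    0.358] [ 0.0075 -0.0482 -0.0008]
0.4 [0.044 0.    0.398] [ 0.0093 -0.0533 -0.001 ]
0.44 [0.048 0.    0.437] [ 0.0114 -0.0583 -0.0012]
0.48 [0.052 0.    0.477] [ 0.0137 -0.0633 -0.0015]
0.52 [0.057 0.    0.517] [ 0.0162 -0.0681 -0.0018]
```

View pics/z5.png

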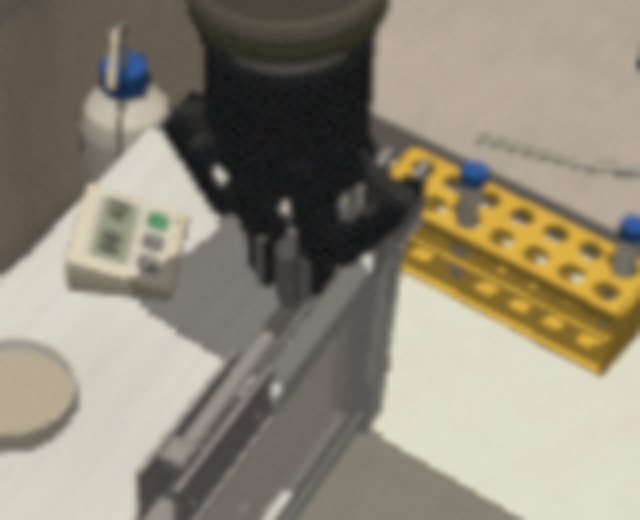

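The bolt is drawn by about 50 mm (knob at y = -0.028, pads still on it) and the gate is still shut. Next I swing it along the hinge arc.

Request:
move_arm(plan=[0.004,0,0.04,0,-0.0054,0,0.01,0.009,0,0.08,0.0002,-0.0109,0,0.01,0.013,0,0.12,0.0006,-0.0163,0,0.01,0.017,0,0.16,0.0012,-0.0217,0,0.01,0.022,0,0.2,0.002,-0.0271,0,0.01,0.026,0,0.24,0.003,-0.0325,0,0.01,0.031,0,0.28,0.0043,-0.0378,0,0.01,0.035,0,0.32,0.0058,-0.043,0,0.01,0.039,0,0.36,0.0075,-0.0482,-0.001,0.01,0.044,0,0.4,0.0093,-0.0533,-0.001,0.01,0.048,0,0.44,0.0114,-0.0583,-0.001,0.01,0.053,0,0.49,0.0143,-0.0645,-0.0015,0.01])

```text
clock: 10.78
position: [0.5267, -0.0054, 0.4011]
ee_rot: [0.824, 0.564, -0.044, 0.032]
ft_force: [2.3, 1.1, -5.1]
grip_width: 0.192
grasp_force: 58.6
```

```bash
python3 - <<'E'
from h import *
st()
for n in ("scene","top"):
    c=manip.camera(n); save(c,n+"6"); pts(c,["bolt_knob","bolt_nose","bolt","gate_leaf","petri","timer"])
E
```

```text
{'clock': np.float64(10.775), 'joint_pos': array([-0.7313,  0.1384,  0.6883,  1.7435,  0.0136,  1.3316, -0.4189]), 'joint_velocities': array([-0.1014, -0.1299,  0.0135,  0.1105,  0.0625,  0.0398, -0.4958]), 'tau': array([  1.2432, -37.7835,   4.2937, -39.8871,   0.3449,   0.867 ,
         1.0229]), 'position': array([ 0.5267, -0.0054,  0.4011]), 'ee_rot': array([ 0.8237,  0.5643, -0.0438,  0.0322]), 'ft_force': array([ 2.3408,  1.1454, -5.071 ]), 'torque': array([ 0.0239, -0.5165,  0.1472]), 'grasp_force': np.float64(58.5858), 'grip_width': np.float64(0.1918)}
tip_of bolt_knob 0.96 [ 0.5253 -0.0211  0.2347]
tip_of bolt_nose 0.75 [ 0.4976 -0.0979  0.2023]
tip_of bolt_nose 0.56 [ 0.7125 -0.042   0.1619]
tip_of gate_leaf 0.82 [ 0.5708  0.1241 -0.0026]
tip_of petri 0.82 [0.6914 0.0822 0.1672]
tip_of timer 0.59 [ 0.7141 -0.0423  0.1619]
tip_of gate_leaf 0.78 [0.5725 0.1233 0.0027]
tip_of petri 0.46 [0.6913 0.0836 0.1639]
tip_of timer 0.38 [ 0.714  -0.0456  0.1692]
```

View pics/top6.png

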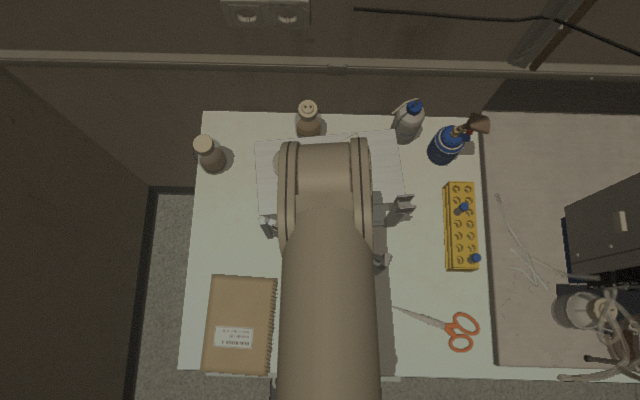

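View pics/scene6.png

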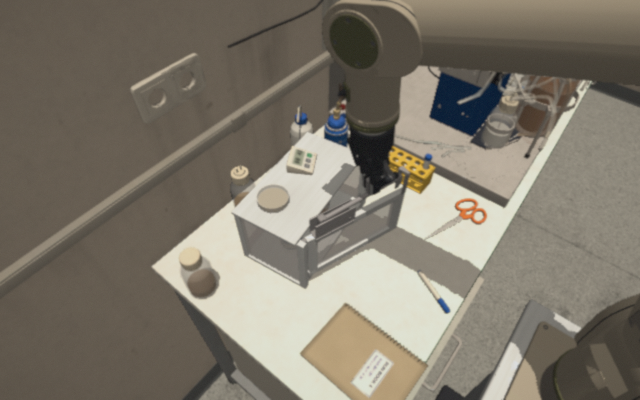

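The gate stands about 0.45 rad open (free edge at (380,260) in the top view), and the dish and timer are unmoved. I let it settle.

Request:
move_arm(plan=[0,0,0.01,0.0005,-0.0015,0,0.01,0,0,0.01,0.0005,-0.0015,0,0.01,0,0,0.01,0.0005,-0.0015,0,0.01,0,0,0.01,0.0005,-0.0015,0,0.01,0,0,0.01,0.0005,-0.0015,0,0.01,0,0,0.01,0.0005,-0.0015,0,0.01])

```text
clock: 12.22
position: [0.5251, -0.0044, 0.4006]
ee_rot: [0.826, 0.561, -0.045, 0.032]
ft_force: [1.7, -3.3, -3.5]
grip_width: 0.19
grasp_force: 58.8
```

```bash
python3 - <<'E'
from h import *
o=manip.get_obs(); g=o["position"]+.155*R.from_quat(o["ee_rot"]).as_matrix()[:,2]
print(o["clock"],np.abs(o["joint_velocities"]).max(),o["ft_force"],o["grasp_force"])
d=g[:2]-[.5715,.1235]; print("gate",np.arctan2(-d[0],-d[1])+.135,"slide",.205-np.hypot(*d))
c=manip.camera("scene"); pts(c,["bolt_knob","bolt_nose"])
if np.abs(o["joint_velocities"]).max()<.03: print(manip.hand_in())
E
```

```text
12.225 0.0007596066865854136 [ 1.74611619 -3.27506949 -3.52633377] 58.78824155777693
gate 0.4845221051066131 slide 0.05200767051898536
tip_of bolt_knob 0.9 [ 0.5214 -0.0235  0.2388]
tip_of bolt_nose 0.92 [ 0.492  -0.0924  0.2017]
the job is handed in; nothing more can be done
None
```

The job is handed in at about 12 s; the verdict was not shown. I estimate the bolt is drawn about 52 mm and the gate is held still at about 0.48 rad (28°) by the grip on the knob; the dish and timer had not moved, but I did not check the bottles.

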